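# Change the saw's speed setting with the power off

### The job

Change the saw to its three-dot speed, which must only be done with the power off: first throw the switch lever fully over towards the robot (off) and leave it there, then turn the speed selector knob until its pointer has clicked in at the mark with three dots, and last throw the lever fully back over, away from the robot (on). Let go of both, and leave the spray can, profiles, clamp and ear defenders lying where they are.

Things in the scene. Friction and masses are not known exactly. Their poses are not given: they have to be found in the camera images.
- selector_grip (a point): Selector knob: on its axis, 92 mm above the table, half-way up the bar grip. The knob is a black disc (72 mm diameter, 62 to 72 mm above the table) with a black bar grip 66 mm long, 16 mm thick, its top at 110 mm. This point turns with the knob: x runs along the bar to the pointer end (white line on half the bar's top, white tab at the disc's rim), y across the bar, z up.
- selector (a joint): Selector angle, growing clockwise seen from above. Sprung detents at 0.20 (one dot), 1.07 (two dots), 1.94 (three dots), 2.81 rad (four dots); stops at 0 and 3.01. Let go between detents it snaps to the nearer one. Turning over a crest takes at most about 0.2 N m. It starts at the one-dot or two-dot mark.
- controller: Speed controller, a fixed aluminium box 160 x 160 mm, 60 mm high, knob centred on top; origin under its centre. x points away from the robot (yaw within 0.6 rad). Marks of 1, 2, 3, 4 black dots lie on its top 63 mm from the knob's axis, clockwise in that order. At selector angle a the pointer is at 1.505 - a from x (counter-clockwise positive): three dots at -0.435 rad.
- lever_pivot (a point): Pivot of the switch lever, 58 mm above the table, over the middle of a fixed grey box 140 (x) x 110 (y) mm, 50 mm high. Steel cheeks up to 70 mm above the table stand 16 to 28 mm either side of the lever, 25 mm to +x and -x of the pivot. x is the throw from off to on (away from the robot, turned by up to 0.6 rad), y the hinge axis, z up.
- lever_tip (a point): End of the lever's black round handle, 90 mm from the pivot: handle 20 mm thick over the outer half with a round end 10 mm beyond this point, bare 12 mm steel rod below.
- lever (a joint): Lever angle: 0 = off, leaning 0.6 rad from upright towards the robot (-x of the pivot); 1.2 = on, leaning 0.6 rad away (+x); stops at both. It stays where it is left; friction about 0.1 N m. It starts on.
- spray_can_mid (a point): Bystander: upright spray can, 62 mm diameter, 150 mm tall; this point is half-way up its axis. To be left where it is.
- profile_long_mid (a point): Bystander: slotted aluminium profile, 40 x 40 x 200 mm, lying flat; this point is its centre, x runs along it. To be left where it is.
- offcut_standing_mid (a point): Bystander: slotted aluminium profile offcut, 40 x 40 mm, 65 mm tall, standing on end between the two units; this point is its centre. To be left where it is.
- offcut_lying_mid (a point): Bystander: slotted aluminium profile offcut, 40 x 40 x 80 mm, lying; this point is its centre, x runs along it. To be left where it is.
- clamp_mid (a point): Bystander: steel bar clamp with wooden handle, lying flat, 250 mm long along x, reaching 85 mm to -y of its bar, 24 mm high; this point is on the bar, half-way along and 12 mm up. To be left where it is.
- ear_defenders_mid (a point): Bystander: pair of ear defenders lying down, about 175 mm across (y), 165 mm long (x), 88 mm high; this point is between the cups, 44 mm up. To be left where it is.
Things that resemble listed ones, but are neither listed nor needed, are in the scene too. What is shaped like the part that bears lever_pivot but purple is not meant.

How it is judged:
On the way, in this order (a step that is already met when the one before it is completed fails the run):
1. the lever is thrown fully over to off (value of joint lever below 0.15 rad), for 0.2 s.
2. with the lever still off, the selector is turned to the three-dot mark and let go (value of joint lever below 0.15 rad and value of joint selector between 1.79 and 2.09 rad and contact force between the fingers and controller below 0.5 N), for 0.3 s.
At the end, for the whole second after the job is handed in: The selector rests within 0.15 rad of the three-dot detent (1.94 rad) and the lever rests fully on (above 1.05 rad of 1.2). On the way the lever was fully off (below 0.15 rad), and stayed off while the selector was turned to the mark and let go (value of joint lever above 1.05 rad and value of joint selector between 1.79 and 2.09 rad and velocity of joint selector between -0.05 and 0.05 rad/s and velocity of joint lever between -0.05 and 0.05 rad/s); the robot touches nothing.
It fails at once if the fingers press on the controller or its knob with over 3 N while the lever is on (contact force between the fingers and controller above 3 N and value of joint lever above 0.6 rad).
It fails at once if a bystander is shifted by more than 30 mm (distance of any of spray_can_mid, profile_long_mid, offcut_standing_mid, offcut_lying_mid, clamp_mid, ear_defenders_mid from where it was at the start of the episode above 0.03 m).
It also fails if it takes over 67 s, if anything falls off the work surface, if the arm or the gripper's body presses on something with over 40 N, if the wrist force passes 120 N, or if a joint passes its speed limit or range.

### The arm

A 6-joint arm with a two-finger parallel gripper is mounted at the origin on the work surface. World frame = base frame: x ahead of the robot, y to its left, z up, the work surface at z = 0. Lengths are in m, angles in rad, forces in N, time in s.
With the tool pointing down it reaches from about 0.35 to 0.775 m from the base axis. Payload 7.3 kg.
Tool frame: the origin (TCP) lies at the very end of the fingers, on their centre line; the grasp point (between the pads) lies 19 mm behind it; z points along the fingers, y is the line along which they close (so a half turn about z gives the same grasp; the last joint's range is limited). The gripper opens to 92 mm and grips with 3 to 60 N. Pads are 19 mm wide; open, the fingers measure 130 mm over their backs; the gripper's body (75 mm by 190 mm) begins 47 mm behind the grasp point.
Start: joints at [1.022, 0.342, 1.524, -0, 1.275, -0.146], TCP at [0.206, 0.483, 0.227] pointing down, gripper open.
Joint ranges: [-2.53, 2.53], [-0.77, 2.02], [0.04, 2.7], [-1, 4.14], [0.28, 2.66], [-3.11, 3.11]. Speed limits (rad/s): [2.57, 2.57, 3.14, 3.14, 3.14, 3.14].

### API

Orientations are given as [roll, pitch, yaw] about the fixed x, y, z axes, in that order (R = Rz(yaw) Ry(pitch) Rx(roll)).
In Python, from cell import robot gives the robot as it stands. The module is installed in compiled form; this text tells all that it offers.
- The arm moves only by the tool arm_command, never from a script. Its argument "moves" is a list of rows, each a list of 3 entries, a list of its own where there are three numbers: the shift along the tool's x, y, z in m, then the turn, a rotation vector about the tool's x, y, z in rad, then the finger opening in m, from 0 to 0.0918. In form: [[[dx, dy, dz], [ax, ay, az], claw], ...]. A call has exactly 5 rows; each row is the pose to reach, as a shift and turn from the pose commanded when the call began, along the tool's axes at that moment; what a row does not reach only later rows make up. A row lasts 1/10 s, in which the tool goes at most 50 mm and 8.59 degrees, less where a joint would pass 70% of its speed; a pose out of reach is approached as far as the arm can. A call with a gripper value outside its range is refused whole. The fingers move at their own pace and stop on an object; "squeeze" is the grip in N (left out, the last holds). Time passes only in rows, so rows that repeat a pose let the fingers close, or fill a call up. It gives the time, the measured TCP pose, the force, the opening and the grip force at its end, in the units of the state.
- robot.observe(): the state, without advancing time (a new reading comes with each control period).
- robot.read_camera(name): name is "scene" or "top" or "wrist"; returns the picture (384x512x3 uint8, red, green, blue); there is no depth.
- robot.camera_model(name): a dict with "fx", "fy", "cx", "cy" (pixels), "k1" (the pictures are not rectified: a ray, as slopes to the right and down, at radius r is drawn at 1 + k1 r^2 times it, then the intrinsics apply), "R" (3x3) and "t" (3): a world point X has camera coordinates R X + t. Camera axes: x right, y down, z forward; pixel columns grow to the right and rows downward; lengths in m; the calibration is good to about 2 mm. A picture is of the moment at which its call begins: read the wrist's pose just before it. camera_model takes no time and is no camera call; for the wrist camera it gives the pose at the moment of the call.
- robot.hand_in(): hands the job in; it is judged then, once.
The state is a dict: "time": time; "qpos": joint angles; "qvel": joint speeds; "joint_efforts": joint torques, N m; "tool_pos": TCP position; "tool_rot": TCP orientation; "contact_force": force on the tool from outside, world axes, zero at the start; "torque": the same for the moment, N m; "opening": finger opening in m; "grip_force": force on a finger pad.
Only numpy, scipy, OpenCV 4.12 (cv2) and the standard library are available. Lean on these libraries where they do the work, as an engineer would, in place of code of your own. Each camera call takes 0.05 s, during which the arm holds its last target. There are 200 camera calls.

## Working session

There is one attempt and no reset: what is moved stays moved. The work goes in short steps, Python scripts to look and compute and a tool call to move; the robot and the scene stay as the last step left them, time stands still between calls to the robot, and variables do not carry over. Pictures are saved under pics/ and viewed, at most 10 in all, crops included, and the job is handed in when it is done.

Besides the shell and the picture viewer there is one more tool, called after "Call:" as name([rows], argument=value, ...), one row to a line, values as JSON. arm_command: Moves the arm, as the interface text tells. Its arguments: {"type":"object","properties":{"moves":{"type":"array"},"squeeze":{"type":"number"}},"required":["moves"]}

```bash
mkdir -p pics; cat > h.py <<'E'
import numpy as np, cv2
from cell import robot
from scipy.spatial.transform import Rotation as Ro
def snap(n,f):
    m=robot.camera_model(n); im=robot.read_camera(n); cv2.imwrite('pics/'+f,im[:,:,::-1]); np.save('pics/'+f+'.npy',im)
    import pickle; pickle.dump(m,open('pics/'+f+'.pkl','wb')); return m,im
def ray(m,u,v):
    K=np.array([[m['fx'],0,m['cx']],[0,m['fy'],m['cy']],[0,0,1]])
    d=np.array([(u-m['cx'])/m['fx'],(v-m['cy'])/m['fy']]); p=d.copy()
    for _ in range(30): p=d/(1+m['k1']*(p@p))
    R=np.array(m['R']);t=np.array(m['t'])
    return -R.T@t, R.T@np.array([p[0],p[1],1])
def onz(m,u,v,z):
    o,d=ray(m,u,v); return o+d*(z-o[2])/d[2]
def load(f):
    import pickle; return pickle.load(open('pics/'+f+'.pkl','rb')),np.load('pics/'+f+'.npy')
E
python3 - <<'E'
from h import *
a=snap('top','t0.png');b=snap('scene','s0.png')
for n in(a,b): print({k:np.round(v,3).tolist() for k,v in n[0].items()})
print(robot.observe()['tool_pos'],robot.observe()['tool_rot'])
E
```

```text
{'fx': 440.779, 'fy': 440.779, 'cx': 253.798, 'cy': 197.611, 'k1': -0.165, 'R': [[0.019, -1.0, -0.004], [-0.994, -0.018, -0.107], [0.106, 0.006, -0.994]], 't': [0.039, 0.576, 1.29]}
{'fx': 441.83, 'fy': 441.83, 'cx': 257.151, 'cy': 195.351, 'k1': 0.052, 'R': [[0.303, 0.953, -0.015], [0.582, -0.198, -0.789], [-0.755, 0.23, -0.615]], 't': [-0.221, -0.207, 1.857]}
[0.20557078 0.48268715 0.22610854] [-3.14021571e+00 -2.14888842e-04  2.73881791e+00]
```

View pics/t0.png

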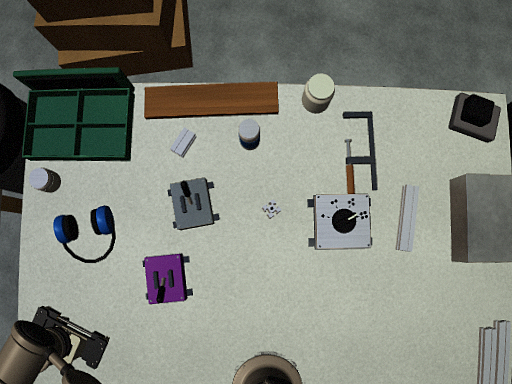

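View pics/s0.png

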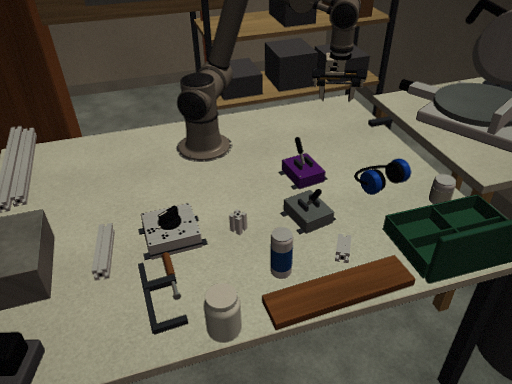

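Top view: the grey switch box is at (193,203) with its black handle leaning away (186,187). The purple box at (165,278) is the lookalike and is excluded by colour. The controller is at (343,221) and the standing offcut at (271,210). I'll confirm with an enlarged crop and measure.

```bash
python3 - <<'E'
from h import *
m,im=load('t0.png')
a=im[165:241,155:231]; b=im[182:258,305:381]
c=cv2.resize(np.hstack([a,b]),None,fx=5.2,fy=5.2,interpolation=cv2.INTER_CUBIC); cv2.imwrite('pics/c0.png',c[:,:,::-1])
for n,(u0,v0,u1,v1),z,th in(('ctrl',(312,188,376,254),.06,110),('sw',(168,172,216,232),.05,0)):
    s=im[v0:v1,u0:u1].astype(int); print(n)
    hsv=cv2.cvtColor(im[v0:v1,u0:u1],cv2.COLOR_RGB2HSV)
    print(hsv[:,(u1-u0)//2].tolist()[::4])
for n,(u,v) in dict(offcut=(271,210),box=(193,203),ctrl=(343,221),can=(249,130),ear=(85,235)).items(): print(n,onz(m,u,v,.06).round(3))
E
```

```text
ctrl
[[47, 19, 187], [40, 17, 183], [106, 22, 171], [101, 20, 179], [104, 19, 177], [110, 21, 147], [158, 57, 18], [94, 99, 18], [10, 59, 13], [75, 139, 11], [30, 77, 20], [135, 21, 24], [110, 18, 166], [105, 23, 177], [100, 21, 178], [19, 33, 108], [39, 22, 185]]
sw
[[41, 15, 185], [43, 10, 176], [103, 31, 99], [106, 28, 101], [98, 39, 98], [98, 47, 108], [100, 30, 102], [104, 36, 91], [99, 44, 82], [95, 44, 105], [106, 36, 106], [101, 36, 98], [102, 27, 96], [104, 40, 108], [40, 21, 185]]
offcut [ 0.537 -0.001  0.06 ]
box [0.553 0.228 0.06 ]
ctrl [ 0.508 -0.213  0.06 ]
can [0.775 0.068 0.06 ]
ear [0.451 0.552 0.06 ]
```

View pics/c0.png

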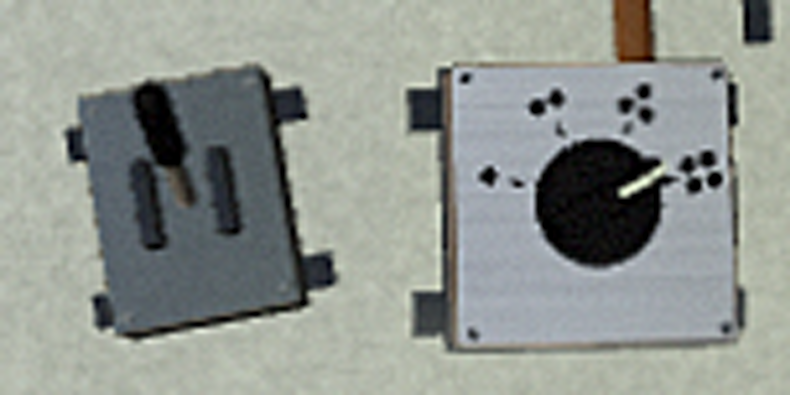

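Left crop: the grey unit, lever leaning away (on). Right crop: the controller with one to four dots clockwise. The white line seems to point near the four dots, so I'll check that from the wrist camera later. Next I compute the poses.

```bash
python3 - <<'E'
from h import *
m,im=load('t0.png')
P=lambda x,y,u0,v0,z: onz(m,u0+(x+.5)/5.2-.5,v0+(y+.5)/5.2-.5,z)
S=[P(x,y,155,165,.05) for x,y in((80,98),(262,70),(300,298),(125,330))]
print('sw corners',np.round(S,3)[:,:2].tolist(),np.mean(S,0).round(4))
e=[S[0]-S[3],S[1]-S[2]]; print([ (np.linalg.norm(d).round(3),np.arctan2(d[1],d[0]).round(3)) for d in e])
d=S[0]-S[1]; print(np.linalg.norm(d),np.arctan2(-d[0],d[1]))
ch=[P(x,y,155,165,.07) for x,y in((140,162),(152,246),(217,150),(230,232))]
print('cheeks mid',np.mean(ch,0).round(4),[np.arctan2(*(ch[i]-ch[i+1])[[1,0]]).round(3) for i in(0,2)])
print('tip end',P(148,88,155,165,.135))
C=[P(x-395,y,305,182,.06) for x,y in((453,67),(727,63),(735,338),(455,345))]
print('ctrl',np.round(C,3)[:,:2].tolist(),np.mean(C,0).round(4))
for a,b in((0,3),(1,2)): d=C[a]-C[b]; print(np.linalg.norm(d),np.arctan2(d[1],d[0]))
print('disc',P(598-395,203,305,182,.07), 'line',P(620-395,193,305,182,.11),P(664-395,168,305,182,.11))
for n,(x,y) in dict(d1=(488,176),d2=(547,102),d3=(636,104),d4=(702,172)).items():
  p=P(x-395,y,305,182,.06)-P(598-395,203,305,182,.07); print(n,np.arctan2(p[1],p[0]).round(3),np.hypot(p[0],p[1]).round(3))
E
```

```text
sw corners [[0.611, 0.3], [0.629, 0.196], [0.499, 0.17], [0.479, 0.27]] [0.5546 0.234  0.05  ]
[(np.float64(0.136), np.float64(0.229)), (np.float64(0.132), np.float64(0.194))]
0.10607540712253298 0.16935861580707712
cheeks mid [0.5532 0.2348 0.07  ] [np.float64(0.177), np.float64(0.189)]
tip end [0.60558168 0.24677561 0.135     ]
ctrl [[0.585, -0.132], [0.59, -0.29], [0.434, -0.294], [0.428, -0.135]] [ 0.5091 -0.2127  0.06  ]
0.15648957880249287 0.0132135014043923
0.15608935286436287 0.02471639073581081
disc [ 0.5083943  -0.21319144  0.07      ] line [ 0.51168672 -0.21729896  0.11      ] [ 0.52565889 -0.24161212  0.11      ]
d1 1.331 0.062
d2 0.442 0.063
d3 -0.397 0.062
d4 -1.272 0.065
```

Call:
arm_command([
  [[-0.045, -0.004, 0], [0, 0, -0.06], 0.0],
  [[-0.09, -0.008, 0], [0, 0, -0.12], 0.0],
  [[-0.14, -0.013, 0], [0, 0, -0.18], 0.0],
  [[-0.19, -0.018, 0], [0, 0, -0.24], 0.0],
  [[-0.24, -0.022, 0], [0, 0, -0.3], 0.0],
], squeeze=20)

```text
time: 0.6
tool_pos: [0.4187, 0.3677, 0.2265]
tool_rot: [-3.141, -0.001, 3.041]
contact_force: [0.1, 1.5, -0.1]
opening: 0.0566
grip_force: 0.0
```

Call:
arm_command([
  [[-0.045, -0.019, 0], [0, 0, -0.06], 0.0],
  [[-0.09, -0.038, 0], [0, 0, -0.12], 0.0],
  [[-0.135, -0.057, 0], [0, 0, -0.18], 0.0],
  [[-0.18, -0.076, 0], [0, 0, -0.24], 0.0],
  [[-0.228, -0.095, 0.005], [0, 0, -0.286], 0.0],
])

```text
time: 1.1
tool_pos: [0.6344, 0.2507, 0.2221]
tool_rot: [3.141, 0.001, -2.956]
contact_force: [1.5, 1.4, 1.1]
opening: 0.0167
grip_force: 0.0
```

```bash
python3 - <<'E'
from h import *
print(robot.observe()['tool_pos'],robot.observe()['tool_rot'])
a=snap('wrist','w1.png');b=snap('top','t1.png')
c=np.vstack([np.hstack([a[1],b[1]])]); cv2.imwrite('pics/c1.png',cv2.resize(c,(800,300),interpolation=cv2.INTER_AREA)[:,:,::-1])
E
```

```text
[0.63438563 0.25072381 0.22213835] [ 3.14132570e+00  5.44990571e-04 -2.95625853e+00]
```

View pics/c1.png

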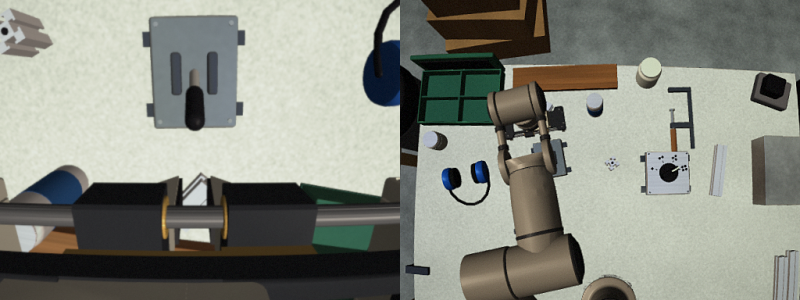

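The fingers line up with the black lever handle (wrist crop (195,120)), just beyond it. I'll go down, then pull towards the robot (+tool x).

Call:
arm_command([
  [[-0.004, -0.001, 0.04], [0, 0, 0], 0.0],
  [[-0.004, -0.001, 0.08], [0, 0, 0], 0.0],
  [[-0.004, -0.001, 0.117], [0, 0, 0], 0.0],
  [[-0.004, -0.001, 0.117], [0, 0, 0], 0.0],
  [[0.006, -0.001, 0.117], [0, 0, 0], 0.0],
])

```text
time: 1.7
tool_pos: [0.6272, 0.2501, 0.1046]
tool_rot: [-3.142, -0.001, -2.958]
contact_force: [-0.5, 0.3, 1.4]
opening: 0.0005
grip_force: 0.0
```

Call:
arm_command([
  [[0.016, 0, 0], [0, 0, 0], 0.0],
  [[0.032, 0, 0], [0, 0, 0], 0.0],
  [[0.048, 0, 0], [0, 0, 0], 0.0],
  [[0.062, 0, 0], [0, 0, 0], 0.0],
  [[0.072, 0, 0], [0, 0, 0], 0.0],
])

```text
time: 2.2
tool_pos: [0.5573, 0.2372, 0.1081]
tool_rot: [3.141, 0.005, -2.958]
contact_force: [2.9, -1.0, -0.9]
opening: 0.0001
grip_force: 1.0
```

Call:
arm_command([
  [[0.004, 0, 0.002], [0, 0, 0], 0.0],
  [[0.008, 0, 0.002], [0, 0, 0], 0.0],
  [[0.011, 0, 0.002], [0, 0, 0], 0.0],
  [[0.014, 0, 0.002], [0, 0, 0], 0.0],
  [[0.014, 0, 0.002], [0, 0, 0], 0.0],
])

```text
time: 2.7
tool_pos: [0.5449, 0.2348, 0.1039]
tool_rot: [3.141, 0.006, -2.959]
contact_force: [7.8, 0.8, 0.5]
opening: 0.0005
grip_force: 3.2
```

Call:
arm_command([
  [[0.002, 0, 0], [0, 0, 0], 0.0],
  [[0.004, 0, 0], [0, 0, 0], 0.0],
  [[0.004, 0, 0], [0, 0, 0], 0.0],
  [[0.004, 0, 0], [0, 0, 0], 0.0],
  [[0.004, 0, 0], [0, 0, 0], 0.0],
])

```text
time: 3.2
tool_pos: [0.5438, 0.2345, 0.1048]
tool_rot: [3.141, 0.012, -2.959]
contact_force: [13.7, 2.1, 0.1]
opening: 0.0005
grip_force: 6.0
```

At the stop (the force rises and the tool no longer moves). Backing off and rising.

Call:
arm_command([
  [[-0.03, 0, 0], [0, 0, 0], 0.0],
  [[-0.03, 0, -0.045], [0, 0, 0], 0.0],
  [[-0.03, 0, -0.09], [0, 0, 0], 0.04],
  [[-0.03, 0, -0.135], [0, 0, 0], 0.04],
  [[-0.03, 0, -0.155], [0, 0, 0], 0.04],
])

```text
time: 3.7
tool_pos: [0.5689, 0.2394, 0.2623]
tool_rot: [3.141, 0.005, -2.958]
contact_force: [1.7, 0.2, 0.0]
opening: 0.0204
grip_force: 0.0
```

```bash
python3 - <<'E'
from h import *
o=robot.observe();print(o['tool_pos'],o['tool_rot'],o['qpos'])
a=snap('wrist','w2.png');b=snap('scene','s2.png')
m,im=b
A=cv2.resize(a[1],(400,300)); B=cv2.resize(im[170:290,110:350],(400,200),interpolation=cv2.INTER_CUBIC)
cv2.imwrite('pics/c2.png',np.vstack([A,B])[:,:,::-1])
E
```

```text
[0.56894511 0.23940179 0.26228664] [ 3.14083507  0.0050172  -2.95827405] [ 2.74045974e-01  4.91520079e-01  1.19174850e+00  3.01984065e-04
  1.45325888e+00 -1.48010551e+00]
```

View pics/c2.png

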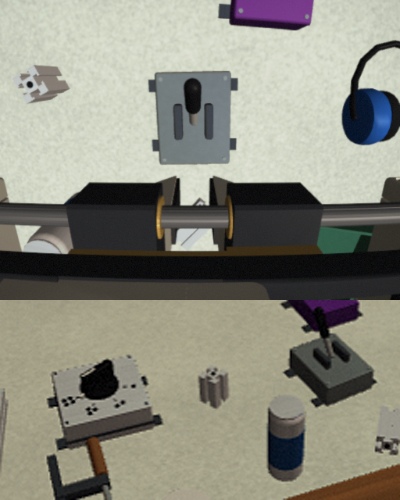

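The lever is off: in the wrist view the handle now leans towards the robot (195,95 in the crop). Going over to the controller for a close look.

Call:
arm_command([
  [[0.006, -0.048, 0], [0, 0, 0.06], 0.06],
  [[0.013, -0.096, 0], [0, 0, 0.12], 0.06],
  [[0.02, -0.144, 0], [0, 0, 0.18], 0.06],
  [[0.026, -0.192, 0], [0, 0, 0.24], 0.06],
  [[0.033, -0.24, 0], [0, 0, 0.29], 0.06],
])

```text
time: 4.3
tool_pos: [0.5783, -0.0047, 0.256]
tool_rot: [3.141, -0.004, 3.033]
contact_force: [0.2, 0.3, 0.1]
opening: 0.0597
grip_force: 0.0
```

Call:
arm_command([
  [[-0.008, -0.048, 0], [0, 0, 0.06], 0.06],
  [[-0.016, -0.096, 0], [0, 0, 0.12], 0.06],
  [[-0.024, -0.144, 0], [0, 0, 0.18], 0.06],
  [[-0.032, -0.192, 0], [0, 0, 0.24], 0.06],
  [[-0.04, -0.24, 0], [0, 0, 0.296], 0.06],
])

```text
time: 4.8
tool_pos: [0.5926, -0.2474, 0.2558]
tool_rot: [3.141, -0.004, 2.736]
contact_force: [0.5, 0.5, -0.1]
opening: 0.0605
grip_force: 0.0
```

```bash
python3 - <<'E'
from h import *
o=robot.observe();print(o['tool_pos'],o['tool_rot'],o['qvel'].round(3))
snap('wrist','w3.png')
E
```

```text
[ 0.59263751 -0.24744527  0.25581215] [ 3.140772   -0.00378824  2.7363092 ] [-0.658  0.408 -0.69   0.003  0.276 -0.103]
```

View pics/w3.png

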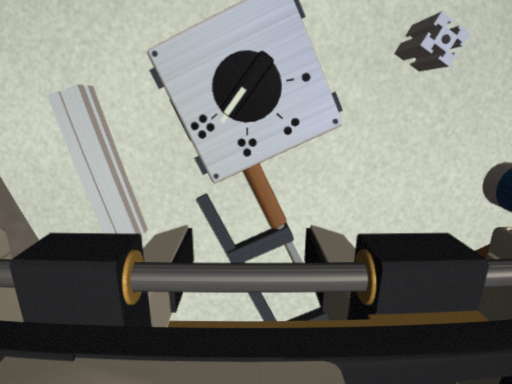

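The wrist picture shows the knob at about (248,87). The white line runs from (244,90) to (224,121), between the four-dot mark (203,126) and the three-dot mark (247,146), so the pointer isn't at one or two dots. I'll measure its angle.

```bash
python3 - <<'E'
from h import *
for rep in (0,1):
    m,im=(load('w3.png') if rep==0 else snap('wrist','w4.png'))
    print(robot.observe()['tool_pos'].round(4))
    g=cv2.cvtColor(im,cv2.COLOR_RGB2HSV); sub=(slice(45,128),slice(205,290))
    v=im[sub].astype(int); 
    disc=(v.max(2)<60).astype(np.uint8)
    n,l,st,ce=cv2.connectedComponentsWithStats(disc); i=1+np.argmax(st[1:,4])
    cc=[c for c in cv2.findContours((l==i).astype(np.uint8),cv2.RETR_EXTERNAL,cv2.CHAIN_APPROX_NONE)[0]]
    c=max(cc,key=cv2.contourArea); (x,y),r=cv2.minEnclosingCircle(c); c0=onz(m,x+205,y+45,.072); print('disc',x+205,y+45,r,c0.round(4))
    # white line: yellowish white pixels inside the disc
    mk=np.zeros(disc.shape,np.uint8); cv2.circle(mk,(int(x),int(y)),int(r-3),1,-1)
    w=((v.min(2)>110)&(mk>0)).astype(np.uint8); n,l,st,ce=cv2.connectedComponentsWithStats(w); i=1+np.argmax(st[1:,4])
    ys,xs=np.nonzero(l==i); P=np.array([onz(m,a+205,b+45,.11)[:2] for a,b in zip(xs,ys)])
    print(len(P),P.mean(0)); vx,vy,_,_=cv2.fitLine(P.astype(np.float32),cv2.DIST_L2,0,.01,.01).ravel()
    print('line dir',np.arctan2(vy,vx), 'ends',P[np.argmax(P@[vx,vy])],P[np.argmin(P@[vx,vy])])
    for n_,(a,b) in dict(d1=(306,77),d2=(291.5,127),d3=(247,146),d4=(203,126)).items():
        q=onz(m,a,b,.06)[:2]; d=q-[.509,-.213]; print(n_,q.round(4),np.arctan2(d[1],d[0]).round(3))
E
```

```text
[ 0.5919 -0.2554  0.2549]
disc 248.1728401184082 85.1543197631836 36.31887435913086 [ 0.5087 -0.2138  0.072 ]
174 [ 0.51748102 -0.23010817]
line dir -1.0424007 ends [ 0.52429234 -0.24065874] [ 0.51249674 -0.21851048]
d1 [ 0.5242 -0.1543] 1.317
d2 [ 0.5668 -0.1875] 0.415
d3 [ 0.5668 -0.2401] -0.439
d4 [ 0.5279 -0.2754] -1.276
[ 0.592  -0.2517  0.2547]
disc 255.25188064575195 81.62030029296875 37.125938415527344 [ 0.5079 -0.2139  0.072 ]
180 [ 0.51771162 -0.23043129]
line dir -1.0405545 ends [ 0.52487741 -0.24116543] [ 0.51131907 -0.2192557 ]
d1 [ 0.5242 -0.1628] 1.277
d2 [ 0.5663 -0.1962] 0.285
d3 [ 0.5659 -0.2487] -0.56
d4 [ 0.5269 -0.2836] -1.323
```

```bash
python3 - <<'E'
from h import *
m,im=load('w4.png')
c=cv2.resize(im[20:150,175:335],(800,600*650//600),interpolation=cv2.INTER_CUBIC)[:600]
c=np.clip(255*(c/255.)**.45,0,255).astype(np.uint8)
cv2.imwrite('pics/c4.png',c[:,:,::-1])
E
```

```text
(no output)
```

View pics/c4.png

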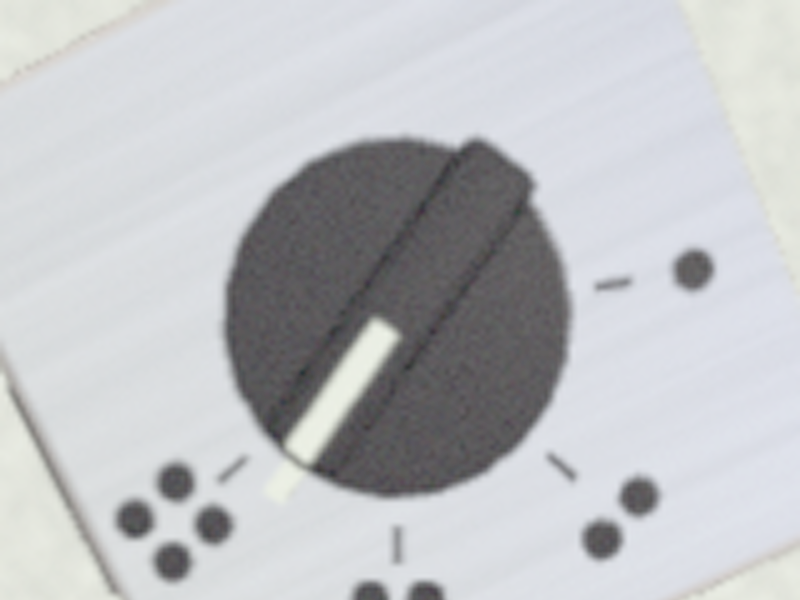

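Enlarged, the pointer and white tab (275,485) sit between the four-dot and three-dot ticks. Selector angle is about 2.57, so it needs about 0.63 rad counter-clockwise. Next: align with the bar and descend.

Call:
arm_command([
  [[0.018, 0, 0.015], [0, 0, 0.13], 0.06],
  [[0.036, 0, 0.03], [0, 0, 0.26], 0.06],
  [[0.054, 0, 0.05], [0, 0, 0.39], 0.06],
  [[0.072, 0, 0.08], [0, 0, 0.52], 0.06],
  [[0.092, 0, 0.105], [0, 0, 0.636], 0.06],
])

```text
time: 5.4
tool_pos: [0.5071, -0.2082, 0.1502]
tool_rot: [-3.14, -0.003, 2.098]
contact_force: [-0.2, 1.4, -0.6]
opening: 0.0601
grip_force: 0.0
```

Call:
arm_command([
  [[0, 0, 0], [0, 0, 0], 0.06],
  [[0, 0, 0], [0, 0, 0], 0.06],
  [[0, 0, 0], [0, 0, 0], 0.06],
  [[0, 0, 0], [0, 0, 0], 0.06],
  [[0, 0, 0], [0, 0, 0], 0.06],
])

```text
time: 5.9
tool_pos: [0.5098, -0.2103, 0.1536]
tool_rot: [3.141, 0.002, 2.104]
contact_force: [0.1, -0.1, 0.6]
opening: 0.0598
grip_force: 0.0
```

Call:
arm_command([
  [[-0.002, -0.003, 0.03], [0, 0, 0], 0.06],
  [[-0.002, -0.003, 0.06], [0, 0, 0], 0.06],
  [[-0.002, -0.003, 0.069], [0, 0, 0], 0.06],
  [[-0.002, -0.003, 0.069], [0, 0, 0], 0.06],
  [[-0.002, -0.003, 0.069], [0, 0, 0], 0.02],
])

```text
time: 6.4
tool_pos: [0.5082, -0.2135, 0.085]
tool_rot: [3.141, 0.002, 2.103]
contact_force: [-0.3, 0.0, 0.1]
opening: 0.0558
grip_force: 0.0
```

Call:
arm_command([
  [[0, 0, 0], [0, 0, 0], 0.01],
  [[0, 0, 0], [0, 0, 0], 0.01],
  [[0, 0, 0], [0, 0, 0], 0.01],
  [[0, 0, 0], [0, 0, 0], 0.01],
  [[0, 0, 0], [0, 0, 0], 0.01],
], squeeze=30)

```text
time: 6.9
tool_pos: [0.5081, -0.2128, 0.0842]
tool_rot: [3.14, 0.001, 2.102]
contact_force: [14.7, 11.4, -4.2]
opening: 0.0167
grip_force: 9.0
```

Call:
arm_command([
  [[0, 0.001, 0], [0, 0, 0], 0.01],
  [[0, 0.001, 0], [0, 0, 0], 0.01],
  [[0, 0.001, 0], [0, 0, 0], 0.01],
  [[0, 0.001, 0], [0, 0, -0.05], 0.01],
  [[0, 0.001, 0], [0, 0, -0.12], 0.01],
])

```text
time: 7.4
tool_pos: [0.5084, -0.2126, 0.0842]
tool_rot: [3.141, 0.0, 2.225]
contact_force: [1.5, 1.9, 3.0]
opening: 0.0158
grip_force: 30.0
```

Firm grip with low side force, so I continue the turn.

Call:
arm_command([
  [[0, 0, 0], [0, 0, -0.1], 0.01],
  [[0, 0, 0], [0, 0, -0.2], 0.01],
  [[0, 0, 0], [0, 0, -0.3], 0.01],
  [[0, 0, 0], [0, 0, -0.4], 0.01],
  [[0, 0, 0], [0, 0, -0.5], 0.01],
])

```text
time: 7.9
tool_pos: [0.5078, -0.2134, 0.0842]
tool_rot: [-3.14, 0.0, 2.727]
contact_force: [-1.3, -2.0, 3.2]
opening: 0.016
grip_force: 30.0
```

```bash
python3 - <<'E'
from h import *
o=robot.observe();print(o['tool_pos'],o['tool_rot'],o['contact_force'],o['torque'],o['opening'])
E
```

```text
[ 0.50776594 -0.21342072  0.08416132] [-3.14017876e+00  5.13229626e-06  2.72731136e+00] [-1.34562631 -1.99833418  3.23249563] [-0.4258328   0.29333883  0.17482708] 0.015973797469303743
```

Open, then rise and look (camera needs an offset: TCP beyond the knob by 90 mm).

Call:
arm_command([
  [[0, 0, 0], [0, 0, 0], 0.06],
  [[0, 0, 0], [0, 0, 0], 0.06],
  [[0, 0, 0], [0, 0, 0], 0.06],
  [[0, 0, 0], [0, 0, 0], 0.06],
  [[0, 0, -0.02], [0, 0, 0], 0.06],
])

```text
time: 8.4
tool_pos: [0.5065, -0.2115, 0.1017]
tool_rot: [3.141, -0.006, 2.722]
contact_force: [0.3, 0.6, 0.6]
opening: 0.051
grip_force: 0.0
```

Call:
arm_command([
  [[0, 0, -0.045], [0, 0, 0], 0.06],
  [[0, 0, -0.09], [0, 0, 0], 0.06],
  [[-0.03, 0, -0.13], [0, 0, 0], 0.03],
  [[-0.06, 0, -0.15], [0, 0, 0], 0],
  [[-0.09, 0, -0.15], [0, 0, 0], 0],
])

```text
time: 8.9
tool_pos: [0.5925, -0.25, 0.2586]
tool_rot: [-3.141, 0.008, 2.722]
contact_force: [0.6, 0.0, -0.6]
opening: 0.0402
grip_force: 0.0
```

Call:
arm_command([
  [[0, 0, 0], [0, 0, 0], 0],
  [[0, 0, 0], [0, 0, 0], 0],
  [[0, 0, 0], [0, 0, 0], 0],
  [[0, 0, 0], [0, 0, 0], 0],
  [[0, 0, 0], [0, 0, 0], 0],
])

```text
time: 9.4
tool_pos: [0.5899, -0.249, 0.2542]
tool_rot: [3.142, -0.0, 2.723]
contact_force: [-0.7, 0.7, 0.4]
opening: 0.0023
grip_force: 0.0
```

```bash
python3 - <<'E'
from h import *
m,im=snap('wrist','w5.png'); print(robot.observe()['tool_pos'],robot.observe()['tool_rot'])
cv2.imwrite('pics/c5.png',cv2.resize(im[:200,120:380],(780,600),interpolation=cv2.INTER_CUBIC)[:,:,::-1])
E
```

```text
[ 0.59002089 -0.24902088  0.25419913] [3.14150623e+00 1.73551771e-04 2.72268535e+00]
```

View pics/c5.png

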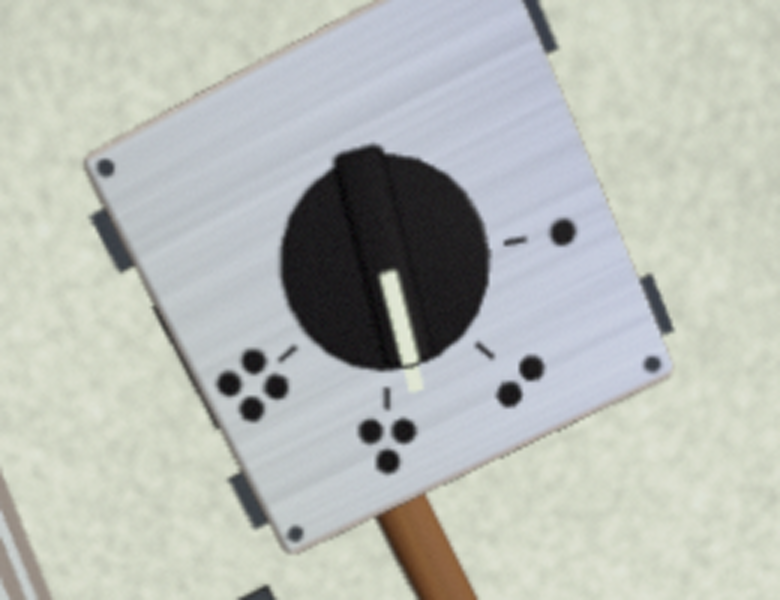

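Released, the pointer sits about 0.24 rad off the three-dot tick towards two dots: line at (405,320), tick at (387,398).

- **Start:** it was also 0.24 off the four-dot tick, so it has clicked exactly one detent (0.87 rad).
- **Angle read:** pointer angles of -1.07 then -0.20 match "pointer at -a". That makes the start 1.07 (two dots, as stated) and now 0.20 (one dot), with the knob mounted offset from the printed marks.
- **Test:** if that's right, about 1.74 rad clockwise is free of stops. If the printed marks are right instead, a stop comes after about 1.3 rad.

I'll re-grip and turn clockwise, watching the torque.

Call:
arm_command([
  [[0.03, 0, 0], [0, 0, -0.08], 0.06],
  [[0.06, 0, 0.02], [0, 0, -0.16], 0.06],
  [[0.0895, 0, 0.06], [0, 0, -0.247], 0.06],
  [[0.0895, 0, 0.1], [0, 0, -0.247], 0.06],
  [[0.0895, 0, 0.1], [0, 0, -0.247], 0.06],
])

```text
time: 9.95
tool_pos: [0.5053, -0.2109, 0.15]
tool_rot: [3.138, -0.009, 2.969]
contact_force: [-0.0, 0.0, -0.9]
opening: 0.0363
grip_force: 0.0
```

Call:
arm_command([
  [[0, 0, 0], [0, 0, 0], 0.06],
  [[0, 0, 0], [0, 0, 0], 0.06],
  [[0, 0, 0], [0, 0, 0], 0.06],
  [[0, 0, 0], [0, 0, 0], 0.06],
  [[0, 0, 0], [0, 0, 0], 0.06],
])

```text
time: 10.45
tool_pos: [0.5091, -0.213, 0.1546]
tool_rot: [-3.141, 0.001, 2.97]
contact_force: [-0.3, 0.7, 0.4]
opening: 0.06
grip_force: 0.0
```

Call:
arm_command([
  [[0.001, 0, 0.03], [0, 0, 0], 0.06],
  [[0.001, 0, 0.06], [0, 0, 0], 0.06],
  [[0.001, 0, 0.07], [0, 0, 0], 0.06],
  [[0.001, 0, 0.07], [0, 0, 0], 0.05],
  [[0.001, 0, 0.07], [0, 0, 0], 0.01],
])

```text
time: 10.95
tool_pos: [0.5083, -0.213, 0.0849]
tool_rot: [-3.141, 0.001, 2.97]
contact_force: [-0.3, -0.4, 0.6]
opening: 0.0485
grip_force: 0.0
```

Call:
arm_command([
  [[0, 0, 0], [0, 0, 0], 0.01],
  [[0, 0, 0], [0, 0, 0], 0.01],
  [[0, 0, 0], [0, 0, 0], 0.01],
  [[0, 0, 0], [0, 0, 0], 0.01],
  [[0, 0, 0], [0, 0, 0], 0.01],
])

```text
time: 11.45
tool_pos: [0.5076, -0.2138, 0.0844]
tool_rot: [-3.14, 0.001, 2.97]
contact_force: [-2.9, -4.6, 2.9]
opening: 0.0159
grip_force: 30.0
```

Call:
arm_command([
  [[0, 0, 0], [0, 0, 0], 0.01],
  [[0, 0, 0], [0, 0, 0], 0.01],
  [[0, 0, 0], [0, 0, 0.1], 0.01],
  [[0, 0, 0], [0, 0, 0.2], 0.01],
  [[0, 0, 0], [0, 0, 0.3], 0.01],
])

```text
time: 11.95
tool_pos: [0.5078, -0.2132, 0.0844]
tool_rot: [-3.141, 0.001, 2.666]
contact_force: [-0.4, -2.7, 3.8]
opening: 0.016
grip_force: 30.0
```

```bash
python3 -c "
from h import *
o=robot.observe();print(o['tool_pos'],o['tool_rot'],o['contact_force'],o['torque'],o['opening'],o['qpos'])"
```

```text
[ 0.50780352 -0.21321647  0.08443409] [-3.14098712e+00  1.11141304e-03  2.66599461e+00] [-0.37947412 -2.7195092   3.76964258] [-0.19729057  0.07285508  0.13431936] 0.01599283775243669 [-5.36381458e-01  5.39127783e-01  1.63889525e+00 -6.54300424e-04
  9.62423579e-01 -1.63120576e+00]
```

Call:
arm_command([
  [[0, 0, 0], [0, 0, 0.1], 0.01],
  [[0, 0, 0], [0, 0, 0.2], 0.01],
  [[0, 0, 0], [0, 0, 0.3], 0.01],
  [[0, 0, 0], [0, 0, 0.4], 0.01],
  [[0, 0, 0], [0, 0, 0.5], 0.01],
])

```text
time: 12.45
tool_pos: [0.5085, -0.2125, 0.0845]
tool_rot: [3.14, 0.001, 2.165]
contact_force: [3.0, 1.8, 1.1]
opening: 0.016
grip_force: 30.0
```

Call:
arm_command([
  [[0, 0, 0], [0, 0, 0.1], 0.01],
  [[0, 0, 0], [0, 0, 0.2], 0.01],
  [[0, 0, 0], [0, 0, 0.3], 0.01],
  [[0, 0, 0], [0, 0, 0.4], 0.01],
  [[0, 0, 0], [0, 0, 0.48], 0.01],
])

```text
time: 12.95
tool_pos: [0.5095, -0.2122, 0.0845]
tool_rot: [3.138, 0.0, 1.686]
contact_force: [6.6, 2.8, -0.1]
opening: 0.0154
grip_force: 30.0
```

```bash
python3 -c "
from h import *
o=robot.observe();print(o['tool_pos'],o['tool_rot'],o['contact_force'],o['torque'],o['opening'],o['qpos'])"
```

```text
[ 0.50948243 -0.21215604  0.08447953] [3.13754937e+00 3.67631973e-04 1.68592847e+00] [ 6.57068215  2.83545044 -0.09014562] [ 0.39771326 -0.99735422  0.09029903] 0.015417468448384593 [-0.53470939  0.53952131  1.63799211  0.00262791  0.96063923 -0.65134436]
```

Call:
arm_command([
  [[0, 0, 0], [0, 0, 0.08], 0.01],
  [[0, 0, 0], [0, 0, 0.16], 0.01],
  [[0, 0, 0], [0, 0, 0.24], 0.01],
  [[0, 0, 0], [0, 0, 0.24], 0.01],
  [[0, 0, 0], [0, 0, 0.24], 0.01],
])

```text
time: 13.45
tool_pos: [0.51, -0.2121, 0.0845]
tool_rot: [3.137, -0.001, 1.449]
contact_force: [7.6, 3.1, -1.3]
opening: 0.0158
grip_force: 30.0
```

```bash
python3 -c "
from h import *
o=robot.observe();print(o['tool_pos'],o['tool_rot'],o['contact_force'],o['torque'],o['opening'],o['qpos'])"
```

```text
[ 0.50998486 -0.21214696  0.08445693] [ 3.13655508e+00 -7.19453173e-04  1.44903352e+00] [ 7.59898504  3.1119312  -1.25166837] [ 0.45393172 -1.17747748 -0.17007378] 0.01577048490882224 [-0.53453294  0.53979378  1.63755573  0.0032715   0.95991977 -0.41463902]
```

The turn is 1.52 rad so far. It's past the 1.3 rad where a stop would have come, the torque is still small, and its sign has flipped as it would over a crest. The offset-knob reading holds, so I'll turn the last 0.22 rad and release.

Call:
arm_command([
  [[0, 0, 0], [0, 0, 0.1], 0.01],
  [[0, 0, 0], [0, 0, 0.2], 0.01],
  [[0, 0, 0], [0, 0, 0.22], 0.01],
  [[0, 0, 0], [0, 0, 0.22], 0.06],
  [[0, 0, 0], [0, 0, 0.22], 0.06],
])

```text
time: 13.95
tool_pos: [0.5076, -0.2124, 0.0839]
tool_rot: [-3.141, -0.0, 1.23]
contact_force: [0.2, 0.3, -0.4]
opening: 0.0273
grip_force: 0.0
```

Call:
arm_command([
  [[0, 0, 0], [0, 0, 0], 0.06],
  [[0, 0, 0], [0, 0, 0], 0.06],
  [[0, 0, 0], [0, 0, 0], 0.06],
  [[0, 0, -0.03], [0, 0, 0], 0.06],
  [[0, 0, -0.07], [0, 0, 0], 0.06],
])

```text
time: 14.45
tool_pos: [0.5063, -0.212, 0.1528]
tool_rot: [-3.136, -0.001, 1.23]
contact_force: [0.6, 0.2, 0.5]
opening: 0.0596
grip_force: 0.0
```

```bash
python3 -c "
from h import *
o=robot.observe();print(o['tool_pos'],o['tool_rot'],o['contact_force'],o['torque'],o['opening'],o['qpos'])"
```

```text
[ 0.50626537 -0.21199553  0.15276489] [-3.13634521e+00 -1.10278954e-03  1.22958685e+00] [0.55553158 0.24595314 0.47917697] [-0.11726078  0.06219163 -0.02241484] 0.05957463680683872 [-5.36248951e-01  4.56730645e-01  1.56216697e+00  7.18119004e-05
  1.12805672e+00 -1.95073303e-01]
```

Call:
arm_command([
  [[0, 0, -0.04], [0, 0, -0.14], 0.03],
  [[0, 0, -0.08], [0, 0, -0.28], 0],
  [[-0.02, 0.02, -0.1], [0, 0, -0.42], 0],
  [[-0.045, 0.045, -0.1], [0, 0, -0.56], 0],
  [[-0.065, 0.065, -0.1], [0, 0, -0.7], 0],
])

```text
time: 14.95
tool_pos: [0.5478, -0.2971, 0.2551]
tool_rot: [3.14, 0.002, 1.936]
contact_force: [0.8, 0.4, -0.8]
opening: 0.0248
grip_force: 0.0
```

Call:
arm_command([
  [[0, 0, 0], [0, 0, 0], 0],
  [[0, 0, 0], [0, 0, 0], 0],
  [[0, 0, 0], [0, 0, 0], 0],
  [[0, 0, 0], [0, 0, 0], 0],
  [[0, 0, 0], [0, 0, 0], 0],
])

```text
time: 15.45
tool_pos: [0.5471, -0.2949, 0.2543]
tool_rot: [3.141, 0.0, 1.93]
contact_force: [-0.1, 0.7, -0.5]
opening: 0.0004
grip_force: 0.0
```

```bash
python3 - <<'E'
from h import *
m,im=snap('wrist','w6.png'); print(robot.observe()['tool_pos'],robot.observe()['tool_rot'])
cv2.imwrite('pics/c6.png',cv2.resize(im[:200,120:380],(780,600),interpolation=cv2.INTER_CUBIC)[:,:,::-1])
K=m; 
def px(X):
    c=np.array(m['R'])@X+m['t']; p=c[:2]/c[2]; p=p*(1+m['k1']*(p@p)); return p*[m['fx'],m['fy']]+[m['cx'],m['cy']]
C=px(np.array([.508,-.213,.11])); im2=im[:,:,:].astype(int)
y0,x0=[int(c)-50 for c in C[::-1]]; y0=max(y0,0)
s=im2[y0:y0+100,x0:x0+100]
yy,xx=np.nonzero((s.min(2)>110))
P=np.array([onz(m,a+x0,b+y0,.11)[:2] for a,b in zip(xx,yy)]); r=np.hypot(*(P-[.508,-.213]).T); P=P[r<.03]
vx,vy,_,_=cv2.fitLine(P.astype(np.float32),cv2.DIST_L2,0,.01,.01).ravel(); d=P.mean(0)-[.508,-.213]
print(len(P),np.arctan2(vy,vx),np.arctan2(d[1],d[0]))
E
```

```text
[ 0.54712568 -0.29503279  0.25425426] [3.14130833e+00 1.75639987e-04 1.93003369e+00]
377 -1.3921727 2.900518131408152
```

View pics/c6.png

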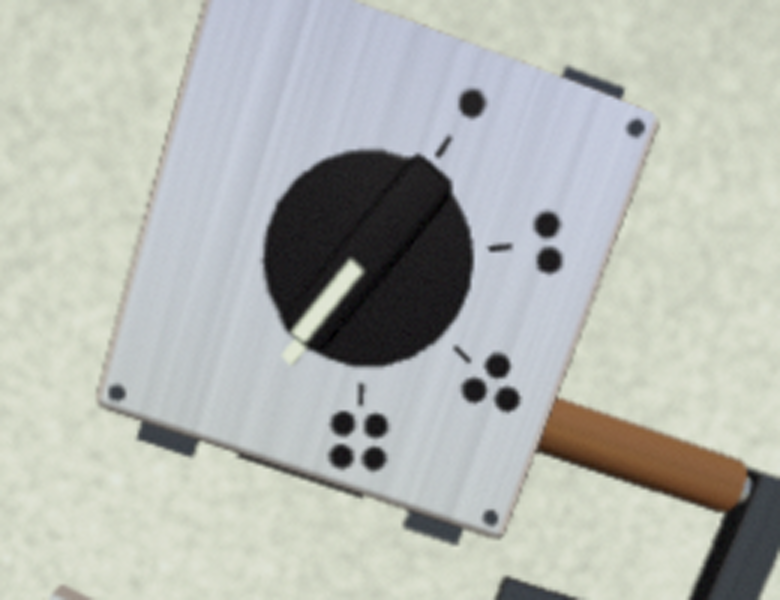

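The pointer is now 0.63 rad beyond the four-dot tick (360,395), at about -1.94 from x. By the printed marks that would be past the end stop, so the "-a" reading is confirmed: the selector is clicked in at 1.94, third position. Next, the lever from the robot side.

Call:
arm_command([
  [[0.047, 0.01, 0], [0, 0, -0.14], 0],
  [[0.094, 0.02, 0], [0, 0, -0.28], 0],
  [[0.141, 0.03, 0], [0, 0, -0.42], 0],
  [[0.188, 0.04, 0], [0, 0, -0.56], 0],
  [[0.235, 0.05, 0], [0, 0, -0.7], 0],
])

```text
time: 16.0
tool_pos: [0.5107, -0.0561, 0.2542]
tool_rot: [3.141, 0.001, 2.635]
contact_force: [1.1, 0.6, 0.1]
opening: 0.0002
grip_force: 0.0
```

Call:
arm_command([
  [[0.03, 0.037, 0], [0, 0, -0.14], 0],
  [[0.06, 0.075, 0], [0, 0, -0.28], 0],
  [[0.09, 0.113, 0], [0, 0, -0.42], 0],
  [[0.12, 0.15, 0], [0, 0, -0.56], 0],
  [[0.15, 0.19, 0], [0, 0, -0.697], 0],
])

```text
time: 16.5
tool_pos: [0.4728, 0.1829, 0.2544]
tool_rot: [-3.142, 0.001, -2.951]
contact_force: [1.5, -0.4, 0.3]
opening: 0.0005
grip_force: 0.0
```

Call:
arm_command([
  [[0, 0, 0], [0, 0, 0], 0],
  [[0, 0, 0], [0, 0, 0], 0],
  [[0, 0, 0], [0, 0, 0], 0],
  [[0, 0, 0], [0, 0, 0], 0],
  [[0, 0, 0], [0, 0, 0], 0],
])

```text
time: 17.0
tool_pos: [0.4741, 0.1798, 0.2539]
tool_rot: [-3.142, 0.0, -2.959]
contact_force: [-0.2, -0.3, 0.4]
opening: 0.0005
grip_force: 0.0
```

Call:
arm_command([
  [[-0.003, 0.039, 0], [0, 0, 0], 0],
  [[-0.003, 0.039, 0.04], [0, 0, 0], 0],
  [[-0.003, 0.039, 0.08], [0, 0, 0], 0],
  [[-0.003, 0.039, 0.12], [0, 0, 0], 0],
  [[-0.003, 0.039, 0.149], [0, 0, 0], 0],
])

```text
time: 17.5
tool_pos: [0.4688, 0.2189, 0.1027]
tool_rot: [-3.141, -0.002, -2.958]
contact_force: [0.3, 0.8, 0.4]
opening: 0.0002
grip_force: 0.0
```

Call:
arm_command([
  [[-0.01, 0, 0], [0, 0, 0], 0],
  [[-0.024, 0, 0], [0, 0, 0], 0],
  [[-0.04, 0, 0], [0, 0, 0], 0],
  [[-0.055, 0, 0], [0, 0, 0], 0],
  [[-0.07, 0, 0], [0, 0, 0], 0],
])

```text
time: 18.0
tool_pos: [0.5403, 0.2326, 0.1072]
tool_rot: [3.141, 0.002, -2.958]
contact_force: [-3.0, -0.4, 2.9]
opening: 0.0005
grip_force: 1.8
```

Call:
arm_command([
  [[-0.007, 0, 0.002], [0, 0, 0], 0],
  [[-0.014, 0, 0.002], [0, 0, 0], 0],
  [[-0.02, 0, 0.002], [0, 0, 0], 0],
  [[-0.024, 0, 0.002], [0, 0, 0], 0],
  [[-0.024, 0, 0.002], [0, 0, 0], 0],
])

```text
time: 18.5
tool_pos: [0.5622, 0.2373, 0.1028]
tool_rot: [3.142, 0.0, -2.956]
contact_force: [-0.1, -0.1, 0.3]
opening: 0.0003
grip_force: 0.3
```

Call:
arm_command([
  [[-0.003, 0, 0], [0, 0, 0], 0],
  [[-0.005, 0, 0], [0, 0, 0], 0],
  [[-0.005, 0, 0], [0, 0, 0], 0],
  [[-0.005, 0, 0], [0, 0, 0], 0],
  [[-0.005, 0, 0], [0, 0, 0], 0],
])

```text
time: 19.0
tool_pos: [0.5649, 0.2379, 0.1025]
tool_rot: [-3.141, -0.004, -2.956]
contact_force: [-6.7, -1.6, 1.9]
opening: 0.0001
grip_force: 3.4
```

Call:
arm_command([
  [[-0.002, 0, 0], [0, 0, 0], 0],
  [[-0.004, 0, 0], [0, 0, 0], 0],
  [[-0.004, 0, 0], [0, 0, 0], 0],
  [[-0.004, 0, 0], [0, 0, 0], 0],
  [[-0.004, 0, 0], [0, 0, 0], 0],
])

```text
time: 19.5
tool_pos: [0.5655, 0.238, 0.1022]
tool_rot: [-3.141, -0.012, -2.956]
contact_force: [-16.8, -4.6, 8.9]
opening: 0.0004
grip_force: 9.3
```

Call:
arm_command([
  [[0.03, 0, 0], [0, 0, 0], 0],
  [[0.06, 0, -0.04], [0, 0, 0], 0],
  [[0.06, 0, -0.08], [0, 0, 0], 0],
  [[0.06, 0, -0.12], [0, 0, 0], 0],
  [[0.05, 0, -0.15], [0, 0, 0], 0],
])

```text
time: 20.0
tool_pos: [0.5216, 0.23, 0.2565]
tool_rot: [3.141, 0.004, -2.956]
contact_force: [0.5, 0.3, 0.1]
opening: 0.0004
grip_force: 0.0
```

Call:
arm_command([
  [[-0.04, 0, 0], [0, 0, 0], 0],
  [[-0.08, 0, 0], [0, 0, 0], 0],
  [[-0.1, 0, 0], [0, 0, 0], 0],
  [[-0.1, 0, 0], [0, 0, 0], 0],
  [[-0.1, 0, 0], [0, 0, 0], 0],
])

```text
time: 20.5
tool_pos: [0.6195, 0.2481, 0.2524]
tool_rot: [3.142, -0.001, -2.956]
contact_force: [-0.5, 0.7, 0.0]
opening: 0.0005
grip_force: 0.0
```

```bash
python3 - <<'E'
from h import *
a=snap('wrist','w7.png')[1];b=snap('scene','s7.png')[1]; o=robot.observe(); print(o['time'],o['contact_force'],o['tool_pos'])
cv2.imwrite('pics/c7.png',np.hstack([cv2.resize(a,(400,300)),cv2.resize(b[150:330,110:350],(400,300),interpolation=cv2.INTER_CUBIC)])[:,:,::-1])
E
```

```text
20.6 [-0.67664228  0.01655883  0.04046495] [0.61893693 0.24816539 0.2532441 ]
```

View pics/c7.png

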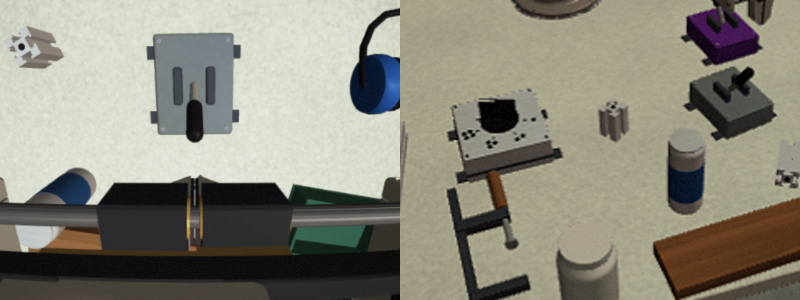

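The lever is on (handle at (195,125), leaning away), the knob hasn't moved since release, and the bystanders are in place. Handing in.

```bash
python3 -c "
from cell import robot
print(robot.hand_in())"
```

```text
the job is handed in; nothing more can be done
None
```

Job handed in, no verdict returned: lever thrown off, selector turned to what I take to be its third detent (1.94 rad) and released, lever thrown back on, bystanders untouched; the pointer does not line up with the printed three-dot mark, because I judged the knob to be mounted about 1.5 rad off the dots (it clicked at -1.07 and -0.20 rad, and turned past where the printed marks would put the end stop) and set it by detent instead.

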